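Gauge the burner cup on the drying peg

ROBOT

A 6-joint arm with a two-finger parallel gripper is mounted at the origin on the work surface. World frame = base frame: x ahead of the robot, y to its left, z up, the work surface at z = 0. Lengths are in m, angles in rad, forces in N, time in s.
With the tool pointing down it reaches from about 0.225 to 0.725 m from the base axis. Payload 3.1 kg.
Tool frame: the origin (TCP) lies on the centre line of the jaws, within the pads' length; the fingertips stand 14 mm ahead of it and the grasp point (between the pads) lies 5 mm behind it; z points along the fingers, y is the line along which they close (so a half turn about z gives the same grasp; the last joint's range is limited). The gripper opens to 85 mm and grips with 20 to 120 N. Pads are 22 mm wide; open, the fingers measure 114 mm over their backs; the gripper's body (76 mm by 85 mm) begins 54 mm behind the grasp point. The pads swing forward as they close: fully open they stand 13 mm farther back than shut.
Start: joints at [1.025, 0.048, 0.099, 1.622, 0, 1.443], TCP at [0.213, 0.48, 0.245] pointing down, gripper open.
Joint ranges: [-2.91, 2.91], [-0.99, 1.94], [-1.21, 1.42], [-2.12, 2.29], [-1.49, 1.47], [-3.14, 3.14]. Speed limits (rad/s): [2.79, 2.79, 3.14, 3.14, 3.14, 3.14].

INTERFACE

Orientations are given as a unit quaternion [w, x, y, z].
In Python, from bench import arm gives the robot as it stands.
- The arm moves only by the tool carry_out, never from a script. Its argument "steps" is a list of rows, each an object of numbers: "x", "y", "z": the shift along the tool's x, y, z in cm; "rx", "ry", "rz": the turn, a rotation vector about the tool's x, y, z in degrees; "grip": the closure, from -1 (fully open) to 1 (shut). In form: [{"x": .., "y": .., "z": .., "rx": .., "ry": .., "rz": .., "grip": ..}, ...]. A call has 1 to 12 rows; each row is the pose to reach, as a shift and turn from the pose commanded when the call began, along the tool's axes at that moment; what a row does not reach only later rows make up. A row lasts 1/12 s, in which the tool goes at most 41.7 mm and 7.16 degrees, less where a joint would pass 70% of its speed; a pose out of reach is approached as far as the arm can. A call with a gripper value outside its range is refused whole. The fingers move at their own pace and stop on an object; "squeeze" is the grip in N (left out, the last holds). Time passes only in rows, so rows that repeat a pose let the fingers close. It gives the time, the measured TCP pose, the force, the opening and the grip force at its end, in the units of the state.
- arm.get_obs(): the state, without advancing time (a new reading comes with each control period).
- arm.snapshot(name): name is "scene" or "top"; returns a dict with "img" (400x640x3 uint8, red, green, blue), "vertical_fov" (degrees; the focal length in pixels is half the picture's height over the tangent of half this angle, whatever the lens; pixels are square), "cx", "cy" (the principal point, pixels), "k1" (the pictures are not rectified: a ray, as slopes to the right and down, at radius r is drawn at 1 + k1 r^2 times it, then the intrinsics apply), "R" (3x3) and "t" (3): a world point X has camera coordinates R X + t. Camera axes: x right, y down, z forward; pixel columns grow to the right and rows downward; lengths in m; the calibration is good to about 2 mm. A picture is of the moment at which its call begins. There is no depth.
- arm.hand_in(): hands the job in; it is judged then, once.
Trained networks look in a picture, given as the dict that the camera call returned (one of the last four; its "shot" number tells which), for a name from the list of things; names that differ only in an ending like _2 or _b are one class to them, and where a whole thing is asked for, a point or a joint stands for the part that bears it (a point fixed in the world has none). Each returns a list of dicts, best first, with "p" (0 to 1); they miss things now and then, are a little off and sometimes report something else, mostly with a low value. They report only what shows in the picture. A call takes as long as a camera call. They do not tell look-alikes from the thing itself.
- arm.boxes_of(name, picture): "box" ([left, top, width, height] as shares, 0 to 1, of the picture: columns of its width, rows of its height, round what is visible of it).
- arm.silhouettes(name, picture): "mask" (400x640 bool, what is visible of it) and "box" ([left, top, width, height] as shares, 0 to 1, of the picture: columns of its width, rows of its height, round what is visible of it).
The state is a dict: "time_s": time; "qpos": joint angles; "joint_velocities": joint speeds; "effort": joint torques, N m; "tool_pos": TCP position; "orientation": TCP orientation; "force": force on the tool from outside, world axes, zero at the start; "moment": the same for the moment, N m; "finger_gap": opening from 0.0 (shut) to 1.0 (fully open); "grasp_force": force on a finger pad.
Only numpy, scipy, OpenCV 4.12 (cv2) and the standard library are available. Lean on these libraries where they do the work, as an engineer would, in place of code of your own. Each camera call takes 0.05 s, during which the arm holds its last target. There are 200 camera calls.

TASK

Turn the plain tin burner cup mouth down over the wooden drying peg so that its rim rests flat on the peg's base, and let go of it. Then take the dial gauge from its stand by the handle and hold it upright with its tip inside the ring marked at the centre of the cup's upturned base, pressing lightly so that the sprung plunger is about half way in. Finish while still holding the gauge there, and leave the other things on the bench where they are.

Things in the scene. Friction and masses are not known exactly. Their poses are not given: they have to be found in the camera images.
- cup: Tin cup, outside 56 mm across, 70 mm long, wall 3 mm, inside 50 mm across, 65 mm deep, 140-270 g. Origin: centre of the OUTER face of its closed base = the marked spot, with a dark flush ring (20 mm outside, 16 mm inside) round it. x axis: along the cup from base to mouth. Starts lying in the cradle, base to the robot, mouth away, axis level 50 mm above the bench.
- cup_rim (a point): centre of the cup's open mouth, in the plane of the rim, 70 mm from its origin along its x
- cradle: Fixed wooden cradle with two brass rods (10 mm thick, along its x, 90 mm long) on which the cup lies. It is 44 mm wide, so narrower than the cup; rod tops 26 mm above the bench. Origin at the centre of its underside.
- dryer: Fixed wooden drying peg: round base 90 mm across, 10 mm thick, with an upright peg 26 mm thick, domed top 63 mm above the bench. Origin: centre of the underside, z up. When the cup is over the peg with its rim on the base, its marked base is 80 mm above the bench and it has 12 mm of sideways play each way.
- stand: Fixed iron stand for the gauge: a plate 80 x 80 x 10 mm with an upright tube, 36 mm outside and 18 mm inside diameter, top 60 mm above the bench. Origin at the centre of the underside.
- gauge: Dial gauge, 142 mm long, 195 g, upright and loose in the stand's tube (lift 50 mm to clear). Origin: its tip when the plunger is out; z up its length. From the tip: plunger 8 mm thick (0-18 mm), stem 12 mm (18-46), collar 30 mm across (45-51, rests on the tube top), round brass case 48 mm across, 20 mm thick (51-99, white face to -x), walnut handle 22 mm in x, 32 mm in y (97-142).
- gauge_tip (a point): lowest point of the plunger's ball end, the point that must touch the mark
- plunger (a joint): how far the gauge's sprung plunger is pushed in: 0 fully out, 0.014 m fully in. It pushes back with about 1 N when just off its stop, plus 0.4 N per mm (about 4 N half way, 6.6 N fully in).
- canister: Bystander, to be left alone: closed round tin film canister, 133 mm across, 35 mm high, lying flat. Origin at the centre of its underside.
- flange_a: Bystander, to be left alone: flat brass spool flange, a ring 96 mm across with a raised hub, 14 mm high, lying flat. Origin at the centre of its underside.
- flange_b: Bystander, to be left alone: second brass spool flange, same as flange_a. Origin at the centre of its underside.
- chimney: Bystander, to be left alone: squat amber glass lamp chimney standing upright, open at both ends, 72 mm across, 100 mm high. Origin at the centre of its underside.
- oilcan: Bystander, to be left alone: dark metal oil bottle standing upright, 52 mm across, 120 mm high. Origin at the centre of its underside.
- crank: Bystander, to be left alone: iron crank, lying with its flat arm (100 mm between hubs, along its x) on the bench and its upright walnut handle 72 mm high at the +x end; origin midway between the hubs
Things that resemble listed ones, but are neither listed nor needed, are in the scene too. There is more than one size of the cup; the job needs the middle-sized.

How it is judged:
On the way, in this order (a step that is already met when the one before it is completed fails the run):
1. the cup stands mouth down over the drying peg, rim on its base, let go (z of cup in the frame of dryer between 0.075 and 0.085 m and z of cup_rim in the frame of dryer below 0.015 m and horizontal distance between cup_rim and dryer below 0.017 m and horizontal distance between cup and dryer below 0.02 m and contact force between each of the arm, the fingers and cup below 0.05 N), for 0.3 s.
2. the gauge is lifted out of its stand (z of gauge_tip in the frame of stand above 0.065 m and contact force between gauge and stand below 0.05 N and contact force between the fingers and gauge above 1 N), for 0.2 s.
At the end, for the whole second after the job is handed in: Cup mouth down over the peg, rim on the peg's base (within 5 mm), untouched by the robot. Gauge held in the fingers, upright within 8 degrees, tip on the cup's base within 8 mm of the mark's centre, pressing 1 to 8 N, plunger 3 to 11.5 mm in; all at rest (all of step 1 and contact force between the fingers and gauge above 1 N and contact force between gauge and stand below 0.05 N and horizontal distance between gauge_tip and cup below 0.008 m and distance between gauge_tip and cup below 0.012 m and angle between gauge's own z axis and vertical below 0.14 rad and contact force between gauge and cup between 1 and 8 N and value of joint plunger between 0.003 and 0.0115 m and linear speed of each of gauge, cup below 0.02 m/s); the arm keeps its last pose, push and grip.
It fails at once if the gauge is rammed into the cup (over 20 N) (contact force between gauge and cup above 20 N).
It fails at once if a bystander on the bench is moved more than 30 mm (distance of any of canister, flange_a, flange_b, chimney, oilcan, crank from where it was at the start of the episode above 0.03 m).
It also fails if it takes over 67 s, if anything falls off the work surface, if the arm or the gripper's body presses on something with over 40 N, if the wrist force passes 120 N, or if a joint passes its speed limit or range.

## Working session

There is one attempt and no reset: what is moved stays moved. The work goes in short steps, Python scripts to look and compute and a tool call to move; the robot and the scene stay as the last step left them, time stands still between calls to the robot, and variables do not carry over. Pictures are saved under pics/ and viewed, at most 10 in all, crops included, and the job is handed in when it is done.

Besides the shell and the picture viewer there is one more tool, called after "Call:" as a command line: name --argument value ..., lists and objects as JSON in quotes. carry_out: Moves the arm, as the interface text tells. Its arguments: {"type":"object","properties":{"steps":{"type":"array","items":{"type":"object","properties":{"x":{"type":"number"},"y":{"type":"number"},"z":{"type":"number"},"rx":{"type":"number"},"ry":{"type":"number"},"rz":{"type":"number"},"grip":{"type":"number"}}}},"squeeze":{"type":"number"}},"required":["steps"]}

```bash
mkdir -p pics; ls; cat > h.py <<'E'
import numpy as np, cv2
from bench import arm
def ray(s,u,v):
    f=200/np.tan(np.radians(s["vertical_fov"])/2)
    d=np.array([(u-s["cx"])/f,(v-s["cy"])/f]); n=d.copy()
    for _ in range(20): n=d/(1+s["k1"]*(n@n))
    R=np.array(s["R"]); return -R.T@np.array(s["t"]), R.T@np.array([n[0],n[1],1])
def at(s,u,v,z):
    c,d=ray(s,u,v); return c+d*(z-c[2])/d[2]
def proj(s,X):
    f=200/np.tan(np.radians(s["vertical_fov"])/2)
    p=np.array(s["R"])@np.array(X)+np.array(s["t"]); n=p[:2]/p[2]; n=n*(1+s["k1"]*(n@n))
    return n[0]*f+s["cx"],n[1]*f+s["cy"]
E
python3 - <<'E'
from h import *
print({k:np.round(v,3) for k,v in arm.get_obs().items()})
for n in("scene","top"):
    s=arm.snapshot(n); cv2.imwrite(f"pics/{n}0.png",s["img"][:,:,::-1])
    print(n,{k:np.round(s[k],4).tolist() for k in("vertical_fov","k1","cx","cy","R","t")})
    for o in("cup","cradle","dryer","stand","gauge"):
        for b in arm.boxes_of(o,s): 
            x=np.array(b["box"])*[640,400,640,400]; print(o,round(b["p"],2),x.round(0), at(s,x[0]+x[2]/2,x[1]+x[3]/2,.03).round(3))
E
```

```text
pics
{'time_s': np.float64(0.0), 'qpos': array([ 1.025,  0.049,  0.098,  1.622, -0.   ,  1.443]), 'joint_velocities': array([ 0.001, -0.002,  0.001, -0.   ,  0.001, -0.001]), 'effort': array([-0.0000e+00, -3.3878e+01,  3.2002e+01,  2.0000e-02, -0.0000e+00,
        0.0000e+00]), 'tool_pos': array([0.213, 0.479, 0.244]), 'orientation': array([-0.   ,  0.207,  0.978, -0.001]), 'force': array([-0.04 ,  0.574,  0.378]), 'moment': array([0.029, 0.019, 0.006]), 'grasp_force': np.float64(0.0), 'finger_gap': np.float64(1.001)}
scene {'vertical_fov': 45.4766, 'k1': -0.0904, 'cx': 316.5187, 'cy': 190.8133, 'R': [[-0.3509, 0.9362, 0.0218], [0.5326, 0.2187, -0.8176], [-0.7702, -0.2753, -0.5753]], 't': [0.165, -0.2186, 1.6086]}
cup 0.9 [276. 181.  34.  31.] [ 0.507 -0.052  0.03 ]
cup 0.85 [328. 183.  24.  24.] [0.454 0.057 0.03 ]
cup 0.81 [288. 142.  34.  35.] [ 0.325 -0.09   0.03 ]
cradle 0.87 [273. 202.  38.  23.] [ 0.569 -0.026  0.03 ]
stand 0.89 [385. 215.  39.  30.] [0.531 0.243 0.03 ]
gauge 0.81 [399. 177.  25.  41.] [0.393 0.233 0.03 ]
top {'vertical_fov': 50.5677, 'k1': 0.0263, 'cx': 312.7282, 'cy': 198.5925, 'R': [[-0.0052, -1.0, 0.007], [-0.9945, 0.0045, -0.1049], [0.1048, -0.0075, -0.9945]], 't': [0.0101, 0.5267, 1.1002]}
cup 0.85 [322. 180.  22.  31.] [ 0.534 -0.048  0.03 ]
cup 0.57 [289. 224.  14.  18.] [0.435 0.053 0.03 ]
cradle 0.58 [318. 204.  17.  13.] [ 0.495 -0.029  0.03 ]
dryer 0.87 [389. 181.  27.  30.] [ 0.532 -0.232  0.03 ]
stand 0.78 [209. 189.  39.  40.] [0.501 0.231 0.03 ]
stand 0.37 [153. 224.  33.  35.] [0.417 0.383 0.03 ]
stand 0.26 [139. 137.  18.  51.] [0.627 0.446 0.03 ]
gauge 0.54 [208. 200.  21.  12.] [0.507 0.257 0.03 ]
```

View pics/scene0.png

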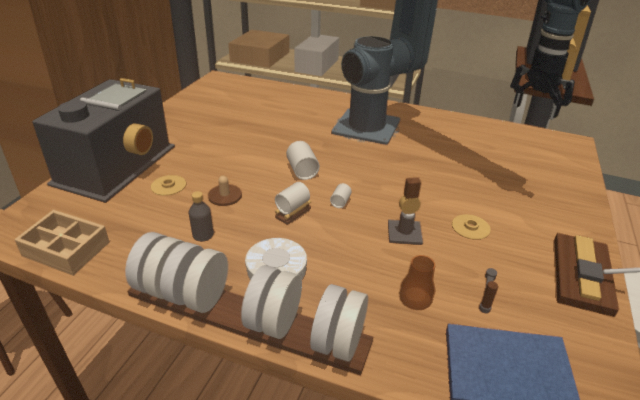

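View pics/top0.png

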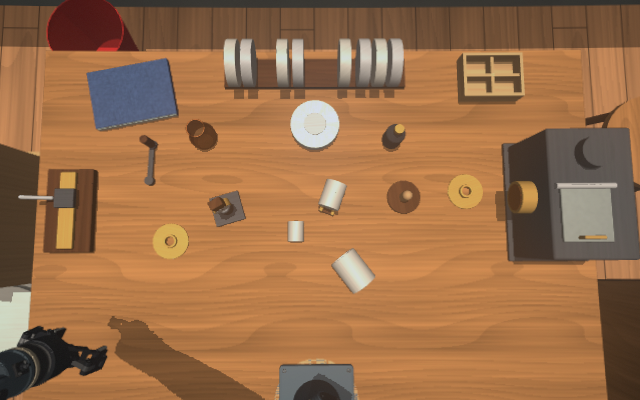

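The scene picture shows the gauge in its stand (410,210), the peg (224,192) and the cups. In the top picture the cups are small (295,231), one in the cradle (332,196) and large and loose (353,271). The one in the cradle fits as the middle size, lying on the brass rods. I'll confirm it in a crop while measuring.

```bash
cat >> h.py <<'E'
from scipy.optimize import minimize
def circ(c,ax,r,n=40):
    ax=np.array(ax,float)/np.linalg.norm(ax); u=np.cross(ax,[0.3,0.5,0.81]); u/=np.linalg.norm(u); v=np.cross(ax,u)
    a=np.linspace(0,2*np.pi,n,endpoint=False)[:,None]; return np.array(c)+r*(np.cos(a)*u+np.sin(a)*v)
def hullmask(s,P,k=4):
    q=np.array([proj(s,p) for p in P])
    m=np.zeros((400*k,640*k),np.uint8); cv2.fillConvexPoly(m,cv2.convexHull(((q+.5)*k).astype(np.float32)).astype(np.int32),1)
    return cv2.resize(m.astype(np.float32),(640,400),interpolation=cv2.INTER_AREA)
def fit(obs,model,x0,step):
    def cost(x):
        c=0
        for s,m in obs:
            h=hullmask(s,model(x)); c+=1-np.minimum(h,m).sum()/np.maximum(h,m).sum()
        return c
    x0=np.array(x0,float); sim=np.vstack([x0]+[x0+np.eye(len(x0))[i]*step[i] for i in range(len(x0))])
    r=minimize(cost,x0,method="Nelder-Mead",options=dict(initial_simplex=sim,maxiter=120)); return r.x,r.fun
def best(name,s,uv):
    c=[b for b in arm.silhouettes(name,s) if b["mask"][max(0,int(uv[1])-6):int(uv[1])+7,int(uv[0])-6:int(uv[0])+7].any()]
    return c[0]["mask"].astype(np.float32) if c else None
def cupmodel(x):
    a=np.array([np.cos(x[2]),np.sin(x[2]),0]); c=np.array([x[0],x[1],.05])
    return np.vstack([circ(c,a,.028),circ(c+.07*a,a,.028)])
E
python3 - <<'E'
from h import *
S={n:arm.snapshot(n) for n in("scene","top")}
st,ss=S["top"],S["scene"]
def crop(i,x,y,w,h,k): return cv2.resize(i[y:y+h,x:x+w],None,fx=k,fy=k,interpolation=cv2.INTER_CUBIC)
T,C=st["img"],ss["img"]
g=np.vstack([np.hstack([crop(T,280,165,100,75,4),crop(T,190,165,100,75,4)]),np.hstack([crop(C,265,170,100,75,4),crop(C,375,172,100,75,4)])])
cv2.imwrite("pics/crops.png",g[:,:,::-1])
mt,ms=best("cup",st,(332,194)),best("cup",ss,(292,196))
for n,o in(("both",[(st,mt),(ss,ms)]),("top",[(st,mt)]),("scene",[(ss,ms)])):
    print(n,fit(o,cupmodel,[.48,-.04,-.35],[.02,.02,.2]))
md,mds=best("dryer",st,(403,197)),best("dryer",ss,(224,192))
dm=lambda x:np.vstack([circ([x[0],x[1],z],[0,0,1],.045) for z in(0,.01)])
from scipy import ndimage
for n,s,m in(("t",st,md),("s",ss,mds)):
    if m is not None: print("dryer",n,m.sum(),fit([(s,m)],dm,[.52,-.23],[.02,.02]))
for o,p,q in(("stand",(228,208),(405,232)),("gauge",(225,205),(410,200))):
    for n,s,u in(("t",st,p),("s",ss,q)):
        m=best(o,s,u)
        if m is not None:
            y,x=np.nonzero(m); print(o,n,m.sum(),x.mean(),y.mean(),x.min(),x.max(),y.min(),y.max())
E
```

```text
both (array([ 0.50165917, -0.02973193, -0.35832424]), np.float64(0.08742862939834595))
top (array([ 0.50223694, -0.02951684, -0.37972131]), np.float64(0.043379247188568115))
scene (array([ 0.50127444, -0.03057913, -0.33813219]), np.float64(0.04158365726470947))
dryer t 824.0 (array([ 0.53310719, -0.23864981]), np.float64(0.08006149530410767))
dryer s 701.0 (array([ 0.53124296, -0.23752742]), np.float64(0.14150696992874146))
stand t 608.0 230.27796052631578 209.77631578947367 214 244 191 225
stand s 832.0 404.6370192307692 230.85216346153845 388 422 214 244
gauge t 265.0 218.79245283018867 204.49811320754716 208 229 197 213
gauge s 720.0 410.39166666666665 197.27916666666667 398 421 177 218
```

View pics/crops.png

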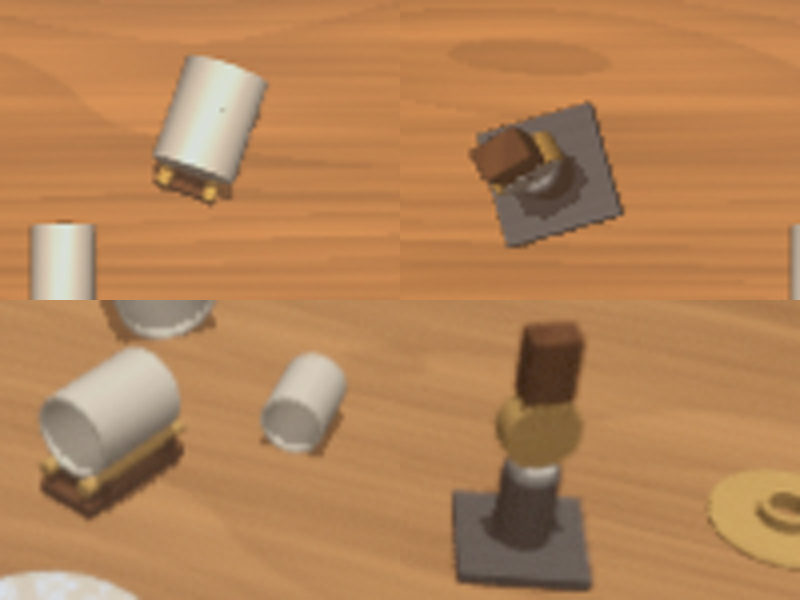

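The bright-white cup on the brass rods at top crop (210,120) is the middle of the three sizes, and the crop confirms it: mouth away from the robot, axis on the cradle. So that is the cup. The gauge handle is at top crop (505,155). I'll grasp from the base end with the tool pitched 30° below level, so that the tool is only 30° past vertical once the cup is turned mouth down.

```bash
cat >> h.py <<'E'
from scipy.spatial.transform import Rotation as Ro
def pose(grasp,yaw,p):
    "yaw of heading (deg), pitch below level (deg); returns TCP,R ; y to the left of heading"
    a,p=np.radians(yaw),np.radians(p)
    z=np.array([np.cos(p)*np.cos(a),np.cos(p)*np.sin(a),-np.sin(p)]); y=np.array([-np.sin(a),np.cos(a),0])
    return np.array(grasp)+.005*z, np.column_stack([np.cross(y,z),y,z])
def go(grasp,yaw,p,base=None):
    if base is None:
        o=arm.get_obs(); w,x,y,z=o["orientation"]; base=(o["tool_pos"],Ro.from_quat([x,y,z,w]).as_matrix())
    t,R=pose(grasp,yaw,p)
    print("cm",(base[1].T@(t-base[0])*100).round(2),"deg",np.degrees(Ro.from_matrix(base[1].T@R).as_rotvec()).round(1)); return t,R
E
python3 - <<'E'
from h import *
a=np.array([np.cos(-.358),np.sin(-.358),0]); B=np.array([.5017,-.030,.05])
g=B+.03*a; z=pose(g,-20.5,30)[1][:,2]
go(g-.1*z+[0,0,.12],-20.5,30)
E
```

```text
cm [-41.85 -35.2    2.78] deg [ -1.8 -60.   -3.1]
```

Call:
carry_out --steps '[{"x": -41.8,"y": -35.2,"z": 2.8,"rx": -1.8,"ry": -60,"rz": -3.1,"grip": -1},{"x": -41.8,"y": -35.2,"z": 2.8,"rx": -1.8,"ry": -60,"rz": -3.1,"grip": -1},{"x": -41.8,"y": -35.2,"z": 2.8,"rx": -1.8,"ry": -60,"rz": -3.1,"grip": -1},{"x": -41.8,"y": -35.2,"z": 2.8,"rx": -1.8,"ry": -60,"rz": -3.1,"grip": -1},{"x": -41.8,"y": -35.2,"z": 2.8,"rx": -1.8,"ry": -60,"rz": -3.1,"grip": -1},{"x": -41.8,"y": -35.2,"z": 2.8,"rx": -1.8,"ry": -60,"rz": -3.1,"grip": -1},{"x": -41.8,"y": -35.2,"z": 2.8,"rx": -1.8,"ry": -60,"rz": -3.1,"grip": -1},{"x": -41.8,"y": -35.2,"z": 2.8,"rx": -1.8,"ry": -60,"rz": -3.1,"grip": -1},{"x": -41.8,"y": -35.2,"z": 2.8,"rx": -1.8,"ry": -60,"rz": -3.1,"grip": -1},{"x": -41.8,"y": -35.2,"z": 2.8,"rx": -1.8,"ry": -60,"rz": -3.1,"grip": -1},{"x": -41.8,"y": -35.2,"z": 2.8,"rx": -1.8,"ry": -60,"rz": -3.1,"grip": -1},{"x": -41.8,"y": -35.2,"z": 2.8,"rx": -1.8,"ry": -60,"rz": -3.1,"grip": -1}]'

```text
time_s: 2.1
tool_pos: [0.4521, 0.0766, 0.2182]
orientation: [0.485, 0.159, 0.855, -0.099]
force: [0.3, 0.8, 0.4]
finger_gap: 0.999
grasp_force: 0.0
```

```bash
python3 - <<'E'
from h import *
a=np.array([np.cos(-.358),np.sin(-.358),0]); B=np.array([.5017,-.030,.05])
g=B+.03*a; z=pose(g,-20.5,30)[1][:,2]
o=arm.get_obs();print(o["time_s"],o["tool_pos"].round(3),o["qpos"].round(2))
go(g-.1*z+[0,0,.12],-20.5,30); go(g-.1*z,-20.5,30)
E
```

```text
2.1 [0.452 0.077 0.218] [ 0.44 -0.99 -1.02  0.69 -0.68  0.49]
cm [-1.52 -8.19  2.93] deg [-1.3 -0.7  0.2]
cm [ 8.8  -8.01  9.06] deg [-1.3 -0.7  0.2]
```

Call:
carry_out --steps '[{"x": -1.5,"y": -8.2,"z": 2.9,"rx": -1.3,"ry": -0.7,"rz": 0.2,"grip": -1},{"x": -1.5,"y": -8.2,"z": 2.9,"rx": -1.3,"ry": -0.7,"rz": 0.2,"grip": -1},{"x": -1.5,"y": -8.2,"z": 2.9,"rx": -1.3,"ry": -0.7,"rz": 0.2,"grip": -1},{"x": 8.8,"y": -8.0,"z": 9.1,"rx": -1.3,"ry": -0.7,"rz": 0.2,"grip": -1},{"x": 8.8,"y": -8.0,"z": 9.1,"rx": -1.3,"ry": -0.7,"rz": 0.2,"grip": -1},{"x": 8.8,"y": -8.0,"z": 9.1,"rx": -1.3,"ry": -0.7,"rz": 0.2,"grip": -1},{"x": 8.8,"y": -8.0,"z": 9.1,"rx": -1.3,"ry": -0.7,"rz": 0.2,"grip": -1}]'

```text
time_s: 2.68
tool_pos: [0.4886, 0.0092, 0.124]
orientation: [0.476, 0.164, 0.858, -0.097]
force: [0.5, -0.3, 0.2]
finger_gap: 0.998
grasp_force: 0.0
```

```bash
python3 - <<'E'
from h import *
a=np.array([np.cos(-.358),np.sin(-.358),0]); B=np.array([.5017,-.030,.05])
g=B+.03*a; z=pose(g,-20.5,30)[1][:,2]
o=arm.get_obs();print(o["time_s"],o["tool_pos"].round(3),o["qpos"].round(2))
go(g-.1*z,-20.5,30)
s=arm.snapshot("scene"); k=cv2.resize(s["img"][110:260,210:410],None,fx=4,fy=4,interpolation=cv2.INTER_CUBIC); cv2.imwrite("pics/pre.png",k[:,:,::-1])
E
```

```text
2.6833 [0.489 0.009 0.124] [ 0.15 -0.99 -1.21  0.41 -0.45  0.29]
cm [ 3.62 -3.25 -0.75] deg [-1.5 -1.8 -0.2]
```

View pics/pre.png

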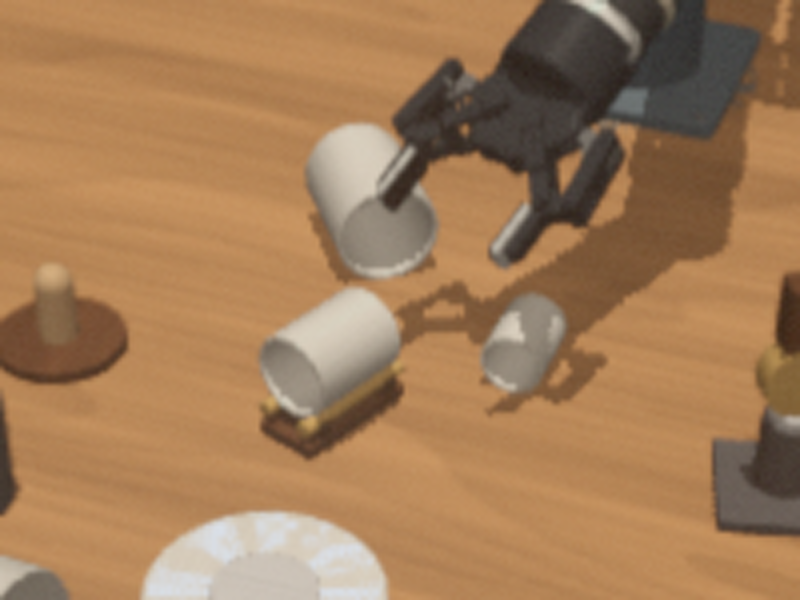

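The picture shows the gripper stopping short, above and behind the cup (crop (330,350)). Joints 2 and 3 are at their limits, so the arm is folded too far in. The target itself lies farther out, so I'll come down over the cup instead.

```bash
python3 - <<'E'
from h import *
a=np.array([np.cos(-.358),np.sin(-.358),0]); B=np.array([.5017,-.030,.05])
for p in(30,36):
  g=B+.035*a
  go(g+[0,0,.065],-20.5,p);go(g+[0,0,.03],-20.5,p);go(g,-20.5,p)
E
```

```text
cm [-2.5  -3.06  6.26] deg [-1.5 -1.8 -0.2]
cm [ 0.47 -3.02  8.1 ] deg [-1.5 -1.8 -0.2]
cm [ 3.02 -2.99  9.69] deg [-1.5 -1.8 -0.2]
cm [-2.45 -3.06  6.26] deg [-1.5  4.2 -0.3]
cm [ 0.52 -3.02  8.1 ] deg [-1.5  4.2 -0.3]
cm [ 3.07 -2.99  9.69] deg [-1.5  4.2 -0.3]
```

Call:
carry_out --steps '[{"x": -2.4,"y": -3.0,"z": 6.3,"rx": -1.5,"ry": 4.2,"rz": -0.3,"grip": -1},{"x": -2.4,"y": -3.0,"z": 6.3,"rx": -1.5,"ry": 4.2,"rz": -0.3,"grip": -1},{"x": -2.4,"y": -3.0,"z": 6.3,"rx": -1.5,"ry": 4.2,"rz": -0.3,"grip": -1},{"x": -2.4,"y": -3.0,"z": 6.3,"rx": -1.5,"ry": 4.2,"rz": -0.3,"grip": -1}]'

```text
time_s: 3.07
tool_pos: [0.5394, -0.0434, 0.1118]
orientation: [0.447, 0.159, 0.877, -0.08]
force: [0.2, -0.0, -0.8]
finger_gap: 0.998
grasp_force: 0.0
```

```bash
python3 - <<'E'
from h import *
a=np.array([np.cos(-.358),np.sin(-.358),0]); B=np.array([.5017,-.030,.05])
o=arm.get_obs();print(o["time_s"],o["tool_pos"].round(3),o["qpos"].round(2))
for p in(30,36):
  g=B+.035*a
  go(g+[0,0,.065],-20.5,p);go(g+[0,0,.03],-20.5,p);go(g,-20.5,p)
E
```

```text
3.0667 [ 0.539 -0.043  0.112] [-0.08 -0.76 -1.1   0.3  -0.22  0.17]
cm [-0.02 -0.07 -0.09] deg [ 0. -6. -0.]
cm [ 2.82 -0.07  1.97] deg [ 0. -6. -0.]
cm [ 5.24 -0.07  3.73] deg [ 0. -6. -0.]
cm [ 0.04 -0.07 -0.09] deg [ 0. -0. -0.]
cm [ 2.87 -0.07  1.97] deg [ 0. -0. -0.]
cm [ 5.29 -0.07  3.73] deg [ 0. -0. -0.]
```

Call:
carry_out --steps '[{"x": 2.9,"y": -0.1,"z": 2.0,"grip": -1},{"x": 2.9,"y": -0.1,"z": 2.0,"grip": -1},{"x": 5.3,"y": -0.1,"z": 3.7,"grip": -1},{"x": 5.3,"y": -0.1,"z": 3.7,"grip": -1},{"x": 5.3,"y": -0.1,"z": 3.7,"grip": -1},{"x": 5.3,"y": -0.1,"z": 3.7,"grip": -1}]'

```text
validation failed for argument at $.st...
```

```bash
python3 - <<'E'
from h import *
a=np.array([np.cos(-.358),np.sin(-.358),0]); B=np.array([.5017,-.030,.05])
o=arm.get_obs();print(o["time_s"],o["tool_pos"].round(3),o["qpos"].round(2),o["force"].round(1))
go(B+.035*a,-20.5,36)
s=arm.snapshot("top");t=arm.snapshot("scene"); k=np.hstack([cv2.resize(i[y:y+100,x:x+100],None,fx=4,fy=4,interpolation=cv2.INTER_CUBIC) for i,x,y in((s["img"],280,160),(t["img"],250,130))]); cv2.imwrite("pics/grasp.png",k[:,:,::-1])
E
```

```text
3.0667 [ 0.539 -0.043  0.112] [-0.08 -0.76 -1.1   0.3  -0.22  0.17] [ 0.2 -0.  -0.8]
cm [ 5.29 -0.07  3.73] deg [ 0. -0. -0.]
```

View pics/grasp.png

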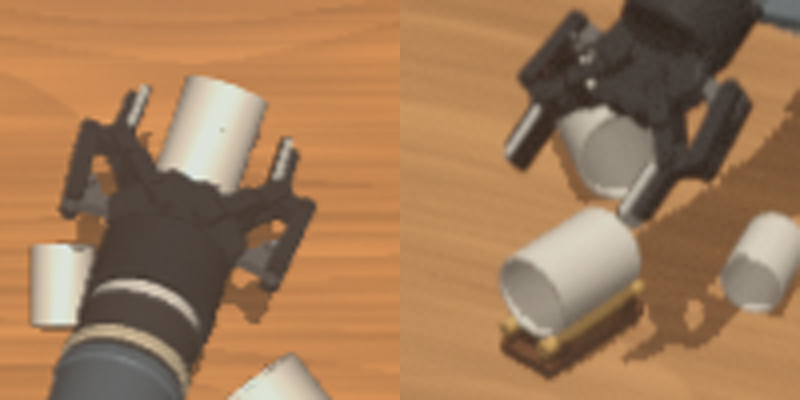

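The fingers straddle the cup evenly: top crop tips at (140,95) and (285,150) either side of the cup at (215,130). The move was refused, probably because rows need all keys, so I'll resend it.

Call:
carry_out --steps '[{"x": 2.9,"y": -0.1,"z": 2.0,"rx": 0,"ry": 0,"rz": 0,"grip": -1},{"x": 2.9,"y": -0.1,"z": 2.0,"rx": 0,"ry": 0,"rz": 0,"grip": -1},{"x": 5.3,"y": -0.1,"z": 3.7,"rx": 0,"ry": 0,"rz": 0,"grip": -1},{"x": 5.3,"y": -0.1,"z": 3.7,"rx": 0,"ry": 0,"rz": 0,"grip": -1},{"x": 5.3,"y": -0.1,"z": 3.7,"rx": 0,"ry": 0,"rz": 0,"grip": -1},{"x": 5.3,"y": -0.1,"z": 3.7,"rx": 0,"ry": 0,"rz": 0,"grip": -1}]' --squeeze 40

```text
time_s: 3.67
tool_pos: [0.5386, -0.0427, 0.0494]
orientation: [0.448, 0.158, 0.876, -0.08]
force: [0.6, -0.7, 0.4]
finger_gap: 0.999
grasp_force: 0.0
```

```bash
python3 - <<'E'
from h import *
a=np.array([np.cos(-.358),np.sin(-.358),0]); B=np.array([.5017,-.030,.05])
o=arm.get_obs();print(o["time_s"],o["tool_pos"].round(3),o["qpos"].round(2),o["force"].round(1))
go(B+.035*a,-20.5,36)
E
```

```text
3.6667 [ 0.539 -0.043  0.049] [-0.08 -0.62 -1.18  0.09 -0.22  0.16] [ 0.6 -0.7  0.4]
cm [ 0.18 -0.1   0.14] deg [0.2 0.2 0. ]
```

Reached. Close.

Call:
carry_out --steps '[{"x": 0.1,"y": 0,"z": 0.1,"rx": 0,"ry": 0,"rz": 0,"grip": 1},{"x": 0.1,"y": 0,"z": 0.1,"rx": 0,"ry": 0,"rz": 0,"grip": 1},{"x": 0.1,"y": 0,"z": 0.1,"rx": 0,"ry": 0,"rz": 0,"grip": 1},{"x": 0.1,"y": 0,"z": 0.1,"rx": 0,"ry": 0,"rz": 0,"grip": 1},{"x": 0.1,"y": 0,"z": 0.1,"rx": 0,"ry": 0,"rz": 0,"grip": 1},{"x": 0.1,"y": 0,"z": 0.1,"rx": 0,"ry": 0,"rz": 0,"grip": 1},{"x": 0.1,"y": 0,"z": 0.1,"rx": 0,"ry": 0,"rz": 0,"grip": 1},{"x": 0.1,"y": 0,"z": 0.1,"rx": 0,"ry": 0,"rz": 0,"grip": 1}]' --squeeze 50

```text
time_s: 4.33
tool_pos: [0.5394, -0.0452, 0.0494]
orientation: [0.449, 0.159, 0.875, -0.082]
force: [-4.2, -4.2, 5.1]
finger_gap: 0.65
grasp_force: 53.1
```

```bash
python3 - <<'E'
from h import *
o=arm.get_obs();print(o["time_s"],o["tool_pos"].round(4),o["orientation"].round(3),o["force"].round(1),o["finger_gap"],o["grasp_force"])
a=np.array([np.cos(-.358),np.sin(-.358),0]); B=np.array([.5017,-.030,.05])
# cup in tool frame now
t=o["tool_pos"];w,x,y,z=o["orientation"];R=Ro.from_quat([x,y,z,w]).as_matrix()
print("base in tool",R.T@(B-t),"axis",R.T@a)
E
```

```text
4.3333 [ 0.5394 -0.0452  0.0494] [ 0.449  0.159  0.875 -0.082] [-4.2 -4.2  5.1] 0.6499171355106433 53.099245364719536
base in tool [ 0.02315119  0.00088799 -0.03340784] axis [-0.58245565  0.00238124  0.81285899]
```

```bash
cat >> h.py <<'E'
BT=np.array([.0232,.0,-.0334])
def gocup(D,yaw,p,b=BT):
    t,R=pose([0,0,0],yaw,p); t=np.array(D)-R@b; return go(t-.005*R[:,2],yaw,p)
E
python3 - <<'E'
from h import *
go([.536,-.043,.11],-20.5,36)
go([.536,-.06,.19],-20.5,96)
E
```

```text
cm [-4.7   0.08 -3.35] deg [-0.1  0.4 -0.1]
cm [-11.12  -1.51  -7.78] deg [-0.1 60.4 -0.1]
```

Call:
carry_out --steps '[{"x": -4.7,"y": 0,"z": -3.3,"rx": 0,"ry": 0,"rz": 0,"grip": 1},{"x": -4.7,"y": 0,"z": -3.3,"rx": 0,"ry": 0,"rz": 0,"grip": 1},{"x": -11,"y": -1.5,"z": -7.8,"rx": 0,"ry": 60,"rz": 0,"grip": 1},{"x": -11,"y": -1.5,"z": -7.8,"rx": 0,"ry": 60,"rz": 0,"grip": 1},{"x": -11,"y": -1.5,"z": -7.8,"rx": 0,"ry": 60,"rz": 0,"grip": 1},{"x": -11,"y": -1.5,"z": -7.8,"rx": 0,"ry": 60,"rz": 0,"grip": 1},{"x": -11,"y": -1.5,"z": -7.8,"rx": 0,"ry": 60,"rz": 0,"grip": 1},{"x": -11,"y": -1.5,"z": -7.8,"rx": 0,"ry": 60,"rz": 0,"grip": 1},{"x": -11,"y": -1.5,"z": -7.8,"rx": 0,"ry": 60,"rz": 0,"grip": 1},{"x": -11,"y": -1.5,"z": -7.8,"rx": 0,"ry": 60,"rz": 0,"grip": 1},{"x": -11,"y": -1.5,"z": -7.8,"rx": 0,"ry": 60,"rz": 0,"grip": 1},{"x": -11,"y": -1.5,"z": -7.8,"rx": 0,"ry": 60,"rz": 0,"grip": 1}]'

```text
time_s: 5.33
tool_pos: [0.5369, -0.0593, 0.1728]
orientation: [-0.058, 0.178, 0.982, 0.011]
force: [0.8, 0.2, -4.7]
finger_gap: 0.65
grasp_force: 54.0
```

```bash
python3 - <<'E'
from h import *
o=arm.get_obs();print(o["time_s"],o["tool_pos"].round(4),o["qpos"].round(2),o["force"].round(1),o["finger_gap"],o["grasp_force"])
gocup([.532,-.238,.175],-20.5,125.6)
E
```

```text
5.3333 [ 0.5369 -0.0593  0.1728] [-0.24  0.21  0.13  1.61  0.01  0.12] [ 0.8  0.2 -4.7] 0.6496763848497324 53.96617041842546
cm [ -6.16 -16.91   3.13] deg [ 0.  28.8 -0. ]
```

Call:
carry_out --steps '[{"x": -6.2,"y": -16.9,"z": 3.1,"rx": 0,"ry": 28.8,"rz": 0,"grip": 1},{"x": -6.2,"y": -16.9,"z": 3.1,"rx": 0,"ry": 28.8,"rz": 0,"grip": 1},{"x": -6.2,"y": -16.9,"z": 3.1,"rx": 0,"ry": 28.8,"rz": 0,"grip": 1},{"x": -6.2,"y": -16.9,"z": 3.1,"rx": 0,"ry": 28.8,"rz": 0,"grip": 1},{"x": -6.2,"y": -16.9,"z": 3.1,"rx": 0,"ry": 28.8,"rz": 0,"grip": 1},{"x": -6.2,"y": -16.9,"z": 3.1,"rx": 0,"ry": 28.8,"rz": 0,"grip": 1},{"x": -6.2,"y": -16.9,"z": 3.1,"rx": 0,"ry": 28.8,"rz": 0,"grip": 1},{"x": -6.2,"y": -16.9,"z": 3.1,"rx": 0,"ry": 28.8,"rz": 0,"grip": 1}]'

```text
time_s: 6.0
tool_pos: [0.5301, -0.2363, 0.1431]
orientation: [-0.294, 0.169, 0.939, 0.054]
force: [-0.5, 0.7, -0.7]
finger_gap: 0.649
grasp_force: 54.1
```

```bash
python3 - <<'E'
from h import *
o=arm.get_obs();print(o["time_s"],o["tool_pos"].round(4),o["qpos"].round(2),o["force"].round(1),o["finger_gap"],o["grasp_force"])
gocup([.532,-.238,.175],-20.5,125.6); gocup([.532,-.238,.13],-20.5,125.6); gocup([.532,-.238,.081],-20.5,125.6)
s=arm.snapshot("top");t=arm.snapshot("scene"); k=np.hstack([cv2.resize(i[y:y+100,x:x+100],None,fx=4,fy=4,interpolation=cv2.INTER_CUBIC) for i,x,y in((s["img"],350,150),(t["img"],180,110))]); cv2.imwrite("pics/hover.png",k[:,:,::-1])
for D in([.532,-.238,.175],[.532,-.238,.105]): print([np.round(proj(v,D)) for v in(s,t)])
E
```

```text
6.0 [ 0.5301 -0.2363  0.1431] [-0.49  0.92  0.93  2.18 -0.08 -0.11] [-0.5  0.7 -0.7] 0.6485628806721606 54.0589958592318
cm [-0.65 -0.1   0.62] deg [0.1 0.9 0.1]
cm [-3.21 -0.11  4.32] deg [0.1 0.9 0.1]
cm [-6.   -0.12  8.35] deg [0.1 0.9 0.1]
[array([419., 189.]), array([218., 138.])]
[array([412., 193.]), array([221., 162.])]
```

View pics/hover.png

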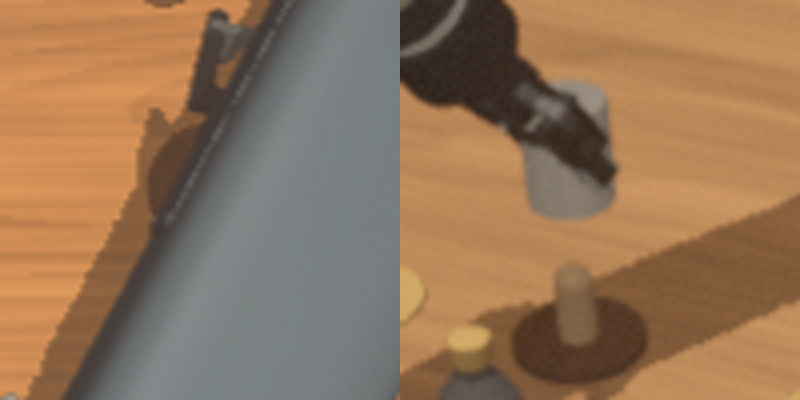

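The scene crop shows the cup upright, mouth down (568,150), right above the peg (575,300). Descending.

Call:
carry_out --steps '[{"x": -3.2,"y": -0.1,"z": 4.3,"rx": 0,"ry": 0.9,"rz": 0,"grip": 1},{"x": -3.2,"y": -0.1,"z": 4.3,"rx": 0,"ry": 0.9,"rz": 0,"grip": 1},{"x": -3.2,"y": -0.1,"z": 4.3,"rx": 0,"ry": 0.9,"rz": 0,"grip": 1},{"x": -3.2,"y": -0.1,"z": 4.3,"rx": 0,"ry": 0.9,"rz": 0,"grip": 1}]'

```text
time_s: 6.43
tool_pos: [0.5307, -0.2368, 0.0916]
orientation: [-0.302, 0.168, 0.937, 0.055]
force: [0.1, -0.1, -1.4]
finger_gap: 0.647
grasp_force: 54.0
```

```bash
python3 - <<'E'
from h import *
o=arm.get_obs();print(o["time_s"],o["tool_pos"].round(4),o["qpos"].round(2),o["force"].round(1),o["finger_gap"],o["grasp_force"])
gocup([.532,-.238,.13],-20.5,125.6); gocup([.532,-.238,.1],-20.5,125.6);gocup([.532,-.238,.081],-20.5,125.6)
E
```

```text
6.4333 [ 0.5307 -0.2368  0.0916] [-0.49  0.95  0.86  2.1  -0.08 -0.11] [ 0.1 -0.1 -1.4] 0.6473995460587171 54.04164420819143
cm [-0.21 -0.07  0.12] deg [-0.1 -0.1  0.2]
cm [-1.96 -0.07  2.56] deg [-0.1 -0.1  0.2]
cm [-3.07 -0.07  4.1 ] deg [-0.1 -0.1  0.2]
```

Call:
carry_out --steps '[{"x": -1.0,"y": 0,"z": 1.3,"rx": 0,"ry": 0,"rz": 0,"grip": 1},{"x": -2.0,"y": 0,"z": 2.6,"rx": 0,"ry": 0,"rz": 0,"grip": 1},{"x": -2.5,"y": 0,"z": 3.3,"rx": 0,"ry": 0,"rz": 0,"grip": 1},{"x": -2.8,"y": 0,"z": 3.7,"rx": 0,"ry": 0,"rz": 0,"grip": 1},{"x": -2.9,"y": 0,"z": 3.9,"rx": 0,"ry": 0,"rz": 0,"grip": 1},{"x": -3.0,"y": 0,"z": 4.0,"rx": 0,"ry": 0,"rz": 0,"grip": 1},{"x": -3.0,"y": 0,"z": 4.0,"rx": 0,"ry": 0,"rz": 0,"grip": 1},{"x": -3.0,"y": 0,"z": 4.0,"rx": 0,"ry": 0,"rz": 0,"grip": 1}]'

```text
time_s: 7.1
tool_pos: [0.5322, -0.2383, 0.0416]
orientation: [-0.301, 0.168, 0.937, 0.055]
force: [-2.1, 1.2, 2.7]
finger_gap: 0.653
grasp_force: 54.1
```

```bash
python3 - <<'E'
from h import *
o=arm.get_obs();print(o["time_s"],o["tool_pos"].round(4),o["qpos"].round(2),o["force"].round(1),o["finger_gap"],o["grasp_force"])
gocup([.532,-.238,.08],-20.5,125.6)
E
```

```text
7.1 [ 0.5322 -0.2383  0.0416] [-0.49  0.97  0.8   2.02 -0.08 -0.11] [-2.1  1.2  2.7] 0.6527429611783213 54.146963787206914
cm [-0.06  0.02  0.23] deg [-0.  -0.1  0.1]
```

Call:
carry_out --steps '[{"x": 0,"y": 0,"z": 0,"rx": 0,"ry": 0,"rz": 0,"grip": 0.3},{"x": 0,"y": 0,"z": 0,"rx": 0,"ry": 0,"rz": 0,"grip": 0},{"x": 0,"y": 0,"z": 0,"rx": 0,"ry": 0,"rz": 0,"grip": -1},{"x": 0,"y": 0,"z": 0,"rx": 0,"ry": 0,"rz": 0,"grip": -1},{"x": 0,"y": 0,"z": 0,"rx": 0,"ry": 0,"rz": 0,"grip": -1},{"x": 0,"y": 0,"z": 0,"rx": 0,"ry": 0,"rz": 0,"grip": -1},{"x": 0,"y": 0,"z": 0,"rx": 0,"ry": 0,"rz": 0,"grip": -1},{"x": 0,"y": 0,"z": 0,"rx": 0,"ry": 0,"rz": 0,"grip": -1}]'

```text
time_s: 7.77
tool_pos: [0.5323, -0.2385, 0.0395]
orientation: [-0.301, 0.168, 0.937, 0.055]
force: [1.1, 0.1, -0.3]
finger_gap: 0.997
grasp_force: 0.0
```

Call:
carry_out --steps '[{"x": 1.2,"y": 0,"z": -1.6,"rx": 0,"ry": 0,"rz": 0,"grip": -1},{"x": 3,"y": 0,"z": -4,"rx": 0,"ry": 0,"rz": 0,"grip": -1},{"x": 5,"y": 0,"z": -7,"rx": 0,"ry": 0,"rz": 0,"grip": -1},{"x": 7,"y": 0,"z": -9.7,"rx": 0,"ry": 0,"rz": 0,"grip": -1},{"x": 9,"y": 0,"z": -12.4,"rx": 0,"ry": -7,"rz": 0,"grip": -1},{"x": 9,"y": 0,"z": -12.4,"rx": 0,"ry": -14,"rz": 0,"grip": -1},{"x": 9,"y": 0,"z": -12.4,"rx": 0,"ry": -21,"rz": 0,"grip": -1},{"x": 9,"y": 0,"z": -12.4,"rx": 0,"ry": -28,"rz": 0,"grip": -1},{"x": 9,"y": 0,"z": -12.4,"rx": 0,"ry": -35.6,"rz": 0,"grip": -1},{"x": 9,"y": 0,"z": -12.4,"rx": 0,"ry": -35.6,"rz": 0,"grip": -1}]'

```text
time_s: 8.6
tool_pos: [0.5256, -0.2349, 0.1914]
orientation: [-0.001, 0.177, 0.984, 0.001]
force: [0.1, 1.0, -1.7]
finger_gap: 0.998
grasp_force: 0.0
```

```bash
python3 - <<'E'
from h import *
o=arm.get_obs();print(o["time_s"],o["tool_pos"].round(4),o["qpos"].round(2),o["force"].round(1),o["finger_gap"],o["grasp_force"])
s=arm.snapshot("top");t=arm.snapshot("scene")
# gauge yaw & position: fit hull of handle (z .112-.157) using brown mask near handle in both
def cr(i,x,y,w,h,k): return cv2.resize(i[y:y+h,x:x+w],None,fx=k,fy=k,interpolation=cv2.INTER_CUBIC)
k=np.vstack([np.hstack([cr(s["img"],205,190,40,30,10),cr(t["img"],390,174,40,30,10)]),np.hstack([cr(s["img"],360,160,80,60,5),cr(t["img"],190,130,80,60,5)])])
cv2.imwrite("pics/g.png",k[:,:,::-1])
E
```

```text
8.6 [ 0.5256 -0.2349  0.1914] [-0.54  0.18  0.13  1.53  0.   -0.18] [ 0.1  1.  -1.7] 0.9976519871485937 0.0
```

View pics/g.png

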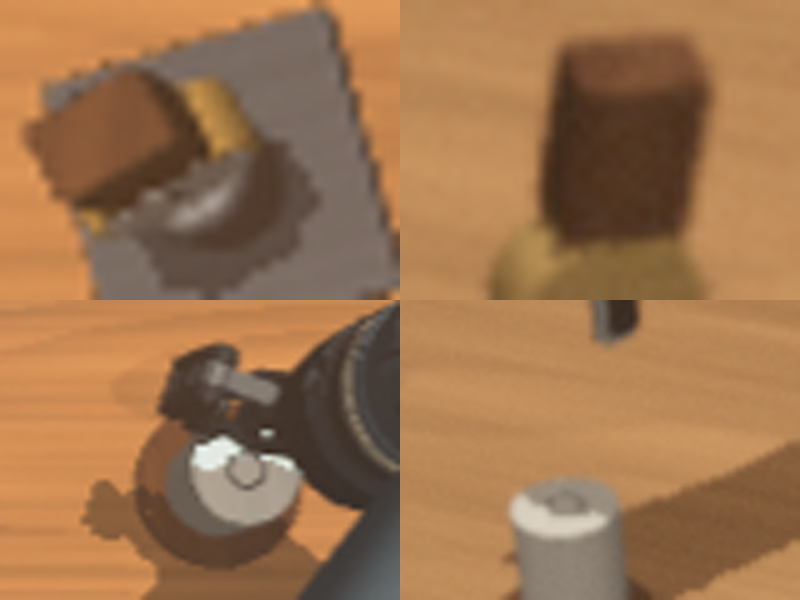

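The cup stands over the peg. Its ring is at about top (409.4,194.0) and scene (223.4,170.4). The handle's top face is centred at about top (215.1,203.7) and scene (413.5,180.5). Its long side runs image-right and up at about 31°.

```bash
cat > m.py <<'E'
from h import *
s=arm.snapshot("top");t=arm.snapshot("scene")
print("ring",at(s,409.4,194,.08).round(4),at(t,223.4,170.4,.08).round(4))
print("handle",at(s,215.1,203.7,.157).round(4),at(t,413.5,180.5,.157).round(4))
c=[at(s,205+u/10,190+v/10,.157) for u,v in((28,130),(130,68),(178,145),(70,200))]
l=(c[1]-c[0])+(c[2]-c[3]); w=(c[2]-c[1])+(c[3]-c[0]); print("long",np.linalg.norm(l)/2,np.degrees(np.arctan2(l[1],l[0])),"short",np.linalg.norm(w)/2,np.degrees(np.arctan2(w[1],w[0])))
m=best("gauge",s,(215,203)),best("gauge",t,(410,200))
def hm(x):
    a=np.array([np.cos(x[2]),np.sin(x[2]),0]);b=np.array([-a[1],a[0],0])
    return np.array([[x[0],x[1],z]+i*.011*a+j*.016*b for z in(.112,.157) for i in(-1,1) for j in(-1,1)])
def brown(v,x0,x1,y0,y1):
    h=cv2.cvtColor(v["img"],cv2.COLOR_RGB2HSV); i=v["img"].astype(int); return h
g=at(s,215.1,203.7,.157)
go([.45,.1,.24],-58.5,90)
E
python3 m.py
```

```text
ring [ 0.5319 -0.2379  0.08  ] [ 0.5311 -0.2339  0.08  ]
handle [0.5021 0.2377 0.157 ] [0.509  0.2418 0.157 ]
long 0.027853761037628332 -60.60156116330316 short 0.020478473713213867 -148.03300605898795
cm [19.58 28.9  -4.14] deg [ 0.  -0.  38.1]
```

Call:
carry_out --steps '[{"x": 0,"y": 0,"z": -4.1,"rx": 0,"ry": 0,"rz": 0,"grip": -1},{"x": 19.6,"y": 28.9,"z": -4.1,"rx": 0,"ry": 0,"rz": 38,"grip": -1},{"x": 19.6,"y": 28.9,"z": -4.1,"rx": 0,"ry": 0,"rz": 38,"grip": -1},{"x": 19.6,"y": 28.9,"z": -4.1,"rx": 0,"ry": 0,"rz": 38,"grip": -1},{"x": 19.6,"y": 28.9,"z": -4.1,"rx": 0,"ry": 0,"rz": 38,"grip": -1},{"x": 19.6,"y": 28.9,"z": -4.1,"rx": 0,"ry": 0,"rz": 38,"grip": -1},{"x": 19.6,"y": 28.9,"z": -4.1,"rx": 0,"ry": 0,"rz": 38,"grip": -1},{"x": 19.6,"y": 28.9,"z": -4.1,"rx": 0,"ry": 0,"rz": 38,"grip": -1},{"x": 19.6,"y": 28.9,"z": -4.1,"rx": 0,"ry": 0,"rz": 38,"grip": -1},{"x": 19.6,"y": 28.9,"z": -4.1,"rx": 0,"ry": 0,"rz": 38,"grip": -1},{"x": 19.6,"y": 28.9,"z": -4.1,"rx": 0,"ry": 0,"rz": 38,"grip": -1},{"x": 19.6,"y": 28.9,"z": -4.1,"rx": 0,"ry": 0,"rz": 38,"grip": -1}]'

```text
time_s: 9.9
tool_pos: [0.4498, 0.102, 0.2349]
orientation: [-0.0, 0.486, 0.874, 0.0]
force: [0.7, 0.7, 0.2]
finger_gap: 1.002
grasp_force: 0.0
```

```bash
python3 - <<'E'
from h import *
o=arm.get_obs();print(o["time_s"],o["tool_pos"].round(4),o["qpos"].round(2),o["force"].round(1))
s=arm.snapshot("top");t=arm.snapshot("scene")
print("standplate",at(s,227.1,208.1,.01).round(4))
dm=lambda x:np.vstack([circ([x[0],x[1],z],[0,0,1],.028) for z in(.01,.08)])
for n,v,u in(("t",s,(407,194)),("s",t,(224,178))):
    m=best("cup",v,u)
    if m is not None: print("cup",n,m.sum(),fit([(v,m)],dm,[.532,-.237],[.01,.01]))
go([.505,.24,.21],-59,90);go([.505,.24,.137],-59,90)
E
```

```text
9.9 [0.4498 0.102  0.2349] [ 0.08 -0.12 -0.08  1.61  0.    1.09] [0.7 0.7 0.2]
standplate [0.5039 0.2381 0.01  ]
cup t 492.0 (array([ 0.53452985, -0.23584647]), np.float64(0.05017662048339844))
cup s 678.0 (array([ 0.53154774, -0.23665304]), np.float64(0.04920351505279541))
cm [ 9.05 12.06  2.94] deg [-0.  -0.1  0.5]
cm [ 9.05 12.06 10.24] deg [-0.  -0.1  0.5]
```

Call:
carry_out --steps '[{"x": 9.0,"y": 12.0,"z": 2.9,"rx": 0,"ry": 0,"rz": 0.5,"grip": -1},{"x": 9.0,"y": 12.0,"z": 2.9,"rx": 0,"ry": 0,"rz": 0.5,"grip": -1},{"x": 9.0,"y": 12.0,"z": 2.9,"rx": 0,"ry": 0,"rz": 0.5,"grip": -1},{"x": 9.0,"y": 12.0,"z": 2.9,"rx": 0,"ry": 0,"rz": 0.5,"grip": -1},{"x": 9.0,"y": 12.0,"z": 2.9,"rx": 0,"ry": 0,"rz": 0.5,"grip": -1},{"x": 9.0,"y": 12.0,"z": 6,"rx": 0,"ry": 0,"rz": 0.5,"grip": -1},{"x": 9.0,"y": 12.0,"z": 8.5,"rx": 0,"ry": 0,"rz": 0.5,"grip": -1},{"x": 9.0,"y": 12.0,"z": 10.1,"rx": 0,"ry": 0,"rz": 0.5,"grip": -1},{"x": 9.0,"y": 12.0,"z": 10.1,"rx": 0,"ry": 0,"rz": 0.5,"grip": -1},{"x": 9.0,"y": 12.0,"z": 10.1,"rx": 0,"ry": 0,"rz": 0.5,"grip": -1}]' --squeeze 30

```text
time_s: 10.93
tool_pos: [0.5031, 0.2388, 0.1325]
orientation: [-0.001, 0.493, 0.87, -0.001]
force: [-0.1, 0.8, -0.1]
finger_gap: 1.001
grasp_force: 0.0
```

```bash
python3 - <<'E'
from h import *
o=arm.get_obs();print(o["time_s"],o["tool_pos"].round(4),o["qpos"].round(2),o["force"].round(1))
s=arm.snapshot("top");t=arm.snapshot("scene")
def cr(i,x,y,w,h,k): return cv2.resize(i[y:y+h,x:x+w],None,fx=k,fy=k,interpolation=cv2.INTER_CUBIC)
k=np.hstack([cr(s["img"],185,170,80,80,5),cr(t["img"],370,150,80,80,5)])
cv2.imwrite("pics/gg.png",k[:,:,::-1])
E
```

```text
10.9333 [0.5031 0.2388 0.1325] [ 0.32  0.14 -0.03  1.41  0.    1.35] [-0.1  0.8 -0.1]
```

View pics/gg.png

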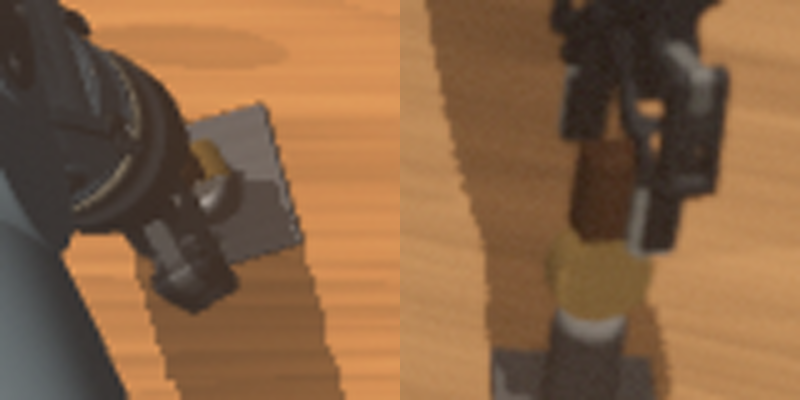

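The scene crop shows the fingers in front of (655,200) and behind (585,100) the walnut handle (600,190), straddling its thin side. Close.

Call:
carry_out --steps '[{"x": 0,"y": 0,"z": 0,"rx": 0,"ry": 0,"rz": 0,"grip": 1},{"x": 0,"y": 0,"z": 0,"rx": 0,"ry": 0,"rz": 0,"grip": 1},{"x": 0,"y": 0,"z": 0,"rx": 0,"ry": 0,"rz": 0,"grip": 1},{"x": 0,"y": 0,"z": 0,"rx": 0,"ry": 0,"rz": 0,"grip": 1},{"x": 0,"y": 0,"z": 0,"rx": 0,"ry": 0,"rz": 0,"grip": 1},{"x": 0,"y": 0,"z": 0,"rx": 0,"ry": 0,"rz": 0,"grip": 1},{"x": 0,"y": 0,"z": 0,"rx": 0,"ry": 0,"rz": 0,"grip": 1},{"x": 0,"y": 0,"z": 0,"rx": 0,"ry": 0,"rz": 0,"grip": 1},{"x": 0,"y": 0,"z": 0,"rx": 0,"ry": 0,"rz": 0,"grip": 1},{"x": 0,"y": 0,"z": 0,"rx": 0,"ry": 0,"rz": 0,"grip": 1},{"x": 0,"y": 0,"z": 0,"rx": 0,"ry": 0,"rz": 0,"grip": 1},{"x": 0,"y": 0,"z": 0,"rx": 0,"ry": 0,"rz": 0,"grip": 1}]' --squeeze 50

```text
time_s: 12.03
tool_pos: [0.5037, 0.2406, 0.134]
orientation: [-0.0, 0.492, 0.871, 0.001]
force: [-0.3, -0.3, 4.4]
finger_gap: 0.251
grasp_force: 51.3
```

Call:
carry_out --steps '[{"x": 0,"y": 0,"z": -2,"rx": 0,"ry": 0,"rz": 0,"grip": 1},{"x": 0,"y": 0,"z": -4,"rx": 0,"ry": 0,"rz": 0,"grip": 1},{"x": 0,"y": 0,"z": -6,"rx": 0,"ry": 0,"rz": 0,"grip": 1},{"x": 0,"y": 0,"z": -8,"rx": 0,"ry": 0,"rz": 0,"grip": 1},{"x": 0,"y": 0,"z": -10,"rx": 0,"ry": 0,"rz": 0,"grip": 1},{"x": 0,"y": 0,"z": -12,"rx": 0,"ry": 0,"rz": 0,"grip": 1},{"x": 0,"y": 0,"z": -12,"rx": 0,"ry": 0,"rz": 0,"grip": 1},{"x": 0,"y": 0,"z": -12,"rx": 0,"ry": 0,"rz": 0,"grip": 1},{"x": 0,"y": 0,"z": -12,"rx": 0,"ry": 0,"rz": 0,"grip": 1}]'

```text
time_s: 12.78
tool_pos: [0.503, 0.2401, 0.2514]
orientation: [-0.002, 0.492, 0.871, -0.001]
force: [-0.8, 0.9, -1.4]
finger_gap: 0.249
grasp_force: 50.8
```

```bash
python3 - <<'E'
from h import *
o=arm.get_obs();print(o["time_s"],o["tool_pos"].round(4),o["orientation"].round(3),o["force"].round(1),o["grasp_force"])
go([.531,-.2365,.275],-59,90)
E
```

```text
12.7833 [0.503  0.2401 0.2514] [-0.002  0.492  0.871 -0.001] [-0.8  0.9 -1.4] 50.7679009437561
cm [-42.26 -22.23  -1.88] deg [-0.2 -0.1  0.1]
```

Call:
carry_out --steps '[{"x": -2,"y": -1,"z": -0.5,"rx": 0,"ry": 0,"rz": 0,"grip": 1},{"x": -5,"y": -2.6,"z": -1,"rx": 0,"ry": 0,"rz": 0,"grip": 1},{"x": -8.4,"y": -4.4,"z": -1.5,"rx": 0,"ry": 0,"rz": 0,"grip": 1},{"x": -11.8,"y": -6.2,"z": -1.9,"rx": 0,"ry": 0,"rz": 0,"grip": 1},{"x": -15.2,"y": -8,"z": -1.9,"rx": 0,"ry": 0,"rz": 0,"grip": 1},{"x": -18.6,"y": -9.8,"z": -1.9,"rx": 0,"ry": 0,"rz": 0,"grip": 1},{"x": -22,"y": -11.6,"z": -1.9,"rx": 0,"ry": 0,"rz": 0,"grip": 1},{"x": -25.4,"y": -13.4,"z": -1.9,"rx": 0,"ry": 0,"rz": 0,"grip": 1},{"x": -28.8,"y": -15.2,"z": -1.9,"rx": 0,"ry": 0,"rz": 0,"grip": 1},{"x": -32.2,"y": -17,"z": -1.9,"rx": 0,"ry": 0,"rz": 0,"grip": 1},{"x": -34.2,"y": -18,"z": -1.9,"rx": 0,"ry": 0,"rz": 0,"grip": 1},{"x": -35.2,"y": -18.5,"z": -1.9,"rx": 0,"ry": 0,"rz": 0,"grip": 1}]'

```text
time_s: 13.78
tool_pos: [0.5259, -0.1598, 0.2688]
orientation: [-0.003, 0.493, 0.87, -0.0]
force: [0.0, 0.3, -2.7]
finger_gap: 0.251
grasp_force: 50.8
```

```bash
python3 - <<'E'
from h import *
go([.531,-.2365,.265],-59,90)
E
```

```text
cm [-6.85 -3.49  0.86] deg [-0.2 -0.2 -0.1]
```

Call:
carry_out --steps '[{"x": -3,"y": -1.6,"z": 0.4,"rx": 0,"ry": 0,"rz": 0,"grip": 1},{"x": -5.5,"y": -2.8,"z": 0.8,"rx": 0,"ry": 0,"rz": 0,"grip": 1},{"x": -6.8,"y": -3.5,"z": 0.8,"rx": 0,"ry": 0,"rz": 0,"grip": 1},{"x": -6.8,"y": -3.5,"z": 0.8,"rx": 0,"ry": 0,"rz": 0,"grip": 1},{"x": -6.8,"y": -3.5,"z": 0.8,"rx": 0,"ry": 0,"rz": 0,"grip": 1},{"x": -6.8,"y": -3.5,"z": 0.8,"rx": 0,"ry": 0,"rz": 0,"grip": 1}]'

```text
time_s: 14.28
tool_pos: [0.532, -0.2315, 0.2634]
orientation: [-0.001, 0.491, 0.871, 0.001]
force: [0.2, 1.1, -1.3]
finger_gap: 0.252
grasp_force: 50.7
```

```bash
python3 - <<'E'
from h import *
o=arm.get_obs();print(o["time_s"],o["tool_pos"].round(4),o["orientation"].round(3),o["force"].round(1),o["grasp_force"])
s=arm.snapshot("top");t=arm.snapshot("scene")
T=o["tool_pos"]
for v in(s,t): print([np.round(proj(v,T-[0,0,d])) for d in(0,.119)],np.round(proj(v,[.5315,-.2365,.08]),1))
def cr(i,x,y,w,h,k): return cv2.resize(i[y:y+h,x:x+w],None,fx=k,fy=k,interpolation=cv2.INTER_CUBIC)
k=np.hstack([cr(s["img"],370,160,80,80,5),cr(t["img"],185,110,80,80,5)])
cv2.imwrite("pics/h2.png",k[:,:,::-1])
E
```

```text
14.2833 [ 0.532  -0.2315  0.2634] [-0.001  0.491  0.871  0.001] [ 0.2  1.1 -1.3] 50.66770076751709
[array([427., 184.]), array([413., 191.])] [408.8 194.2]
[array([217., 105.]), array([222., 149.])] [222.4 170.3]
```

View pics/h2.png

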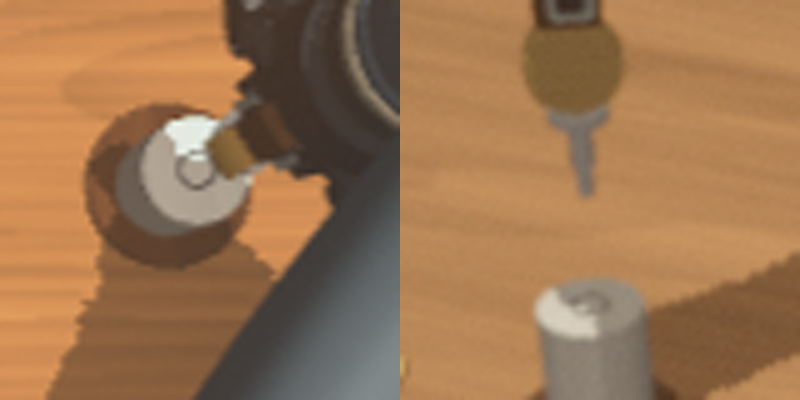

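The scene crop shows the gauge upright, tip at (586,194), right above the ring at (588,303). The top crop has the ring at (196,171). I'll shift about 5 mm and go down to just above.

Call:
carry_out --steps '[{"x": -0.4,"y": -0.3,"z": 1,"rx": 0,"ry": 0,"rz": 0,"grip": 1},{"x": -0.4,"y": -0.3,"z": 2.5,"rx": 0,"ry": 0,"rz": 0,"grip": 1},{"x": -0.4,"y": -0.3,"z": 4,"rx": 0,"ry": 0,"rz": 0,"grip": 1},{"x": -0.4,"y": -0.3,"z": 4.8,"rx": 0,"ry": 0,"rz": 0,"grip": 1},{"x": -0.4,"y": -0.3,"z": 5.3,"rx": 0,"ry": 0,"rz": 0,"grip": 1},{"x": -0.4,"y": -0.3,"z": 5.3,"rx": 0,"ry": 0,"rz": 0,"grip": 1},{"x": -0.4,"y": -0.3,"z": 5.3,"rx": 0,"ry": 0,"rz": 0,"grip": 1},{"x": -0.4,"y": -0.3,"z": 5.3,"rx": 0,"ry": 0,"rz": 0,"grip": 1}]'

```text
time_s: 15.05
tool_pos: [0.532, -0.238, 0.212]
orientation: [0.0, 0.492, 0.871, 0.0]
force: [0.2, -0.7, -1.3]
finger_gap: 0.252
grasp_force: 50.8
```

```bash
cat > e.py <<'E'
from h import *
import sys
f=[];p=[]
for i in range(3):
    s=arm.snapshot("top");t=arm.snapshot("scene");o=arm.get_obs();f.append(o["force"]);p.append(o["tool_pos"])
T=np.mean(p,0);print(o["time_s"],T.round(4),o["orientation"].round(3),np.mean(f,0).round(1))
for v in(s,t): print([np.round(proj(v,T-[0,0,d]),1) for d in(.044,.119)],np.round(proj(v,[.5315,-.2365,.08]),1))
def cr(i,x,y,w,h,k): return cv2.resize(i[y:y+h,x:x+w],None,fx=k,fy=k,interpolation=cv2.INTER_CUBIC)
k=np.hstack([cr(s["img"],385,170,50,50,8),cr(t["img"],197,130,50,50,8)])
cv2.imwrite(sys.argv[1],k[:,:,::-1])
go([.5315,-.2365,T[2]+.005],-59,90)
E
python3 e.py pics/h3.png
```

```text
15.35 [ 0.532  -0.2381  0.2119] [-0.     0.492  0.871  0.   ] [ 0.1  0.2 -2. ]
[array([418.3, 189.6]), array([410.7, 193.4])] [408.8 194.2]
[array([218.6, 140.2]), array([221.3, 166. ])] [222.4 170.3]
cm [ 0.15  0.05 -0.04] deg [ 0.  -0.   0.1]
```

View pics/h3.png

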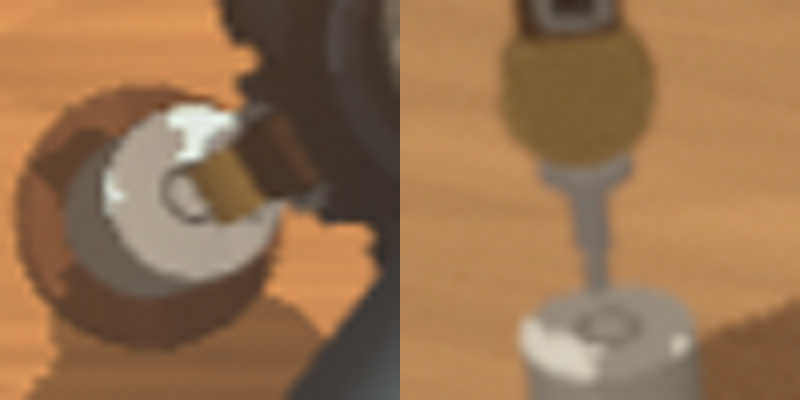

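The scene crop shows the tip at (598,285), just above and slightly left of the ring (608,323), with the case straight above. I'll correct by 1.5 mm and press gently.

Call:
carry_out --steps '[{"x": 0.15,"y": 0.05,"z": 0.4,"rx": 0,"ry": 0,"rz": 0,"grip": 1},{"x": 0.15,"y": 0.05,"z": 0.8,"rx": 0,"ry": 0,"rz": 0,"grip": 1},{"x": 0.15,"y": 0.05,"z": 1.1,"rx": 0,"ry": 0,"rz": 0,"grip": 1},{"x": 0.15,"y": 0.05,"z": 1.3,"rx": 0,"ry": 0,"rz": 0,"grip": 1},{"x": 0.15,"y": 0.05,"z": 1.5,"rx": 0,"ry": 0,"rz": 0,"grip": 1},{"x": 0.15,"y": 0.05,"z": 1.6,"rx": 0,"ry": 0,"rz": 0,"grip": 1},{"x": 0.15,"y": 0.05,"z": 1.7,"rx": 0,"ry": 0,"rz": 0,"grip": 1},{"x": 0.15,"y": 0.05,"z": 1.7,"rx": 0,"ry": 0,"rz": 0,"grip": 1},{"x": 0.15,"y": 0.05,"z": 1.7,"rx": 0,"ry": 0,"rz": 0,"grip": 1}]'

```text
time_s: 16.1
tool_pos: [0.5312, -0.2363, 0.1943]
orientation: [-0.0, 0.492, 0.871, 0.0]
force: [-1.6, 1.2, 1.1]
finger_gap: 0.248
grasp_force: 51.1
```

```bash
python3 e.py pics/h4.png
```

```text
16.4 [ 0.5312 -0.2363  0.1942] [-0.001  0.492  0.871  0.   ] [-1.5  0.3  1.2]
[array([415.6, 190.9]), array([408.3, 194.5])] [408.8 194.2]
[array([220. , 146.4]), array([222.7, 171.8])] [222.4 170.3]
cm [-0.03  0.02 -0.01] deg [ 0.  -0.1  0.1]
```

Call:
carry_out --steps '[{"x": 0,"y": 0,"z": 0.08,"rx": 0,"ry": 0,"rz": 0,"grip": 1},{"x": 0,"y": 0,"z": 0.15,"rx": 0,"ry": 0,"rz": 0,"grip": 1},{"x": 0,"y": 0,"z": 0.15,"rx": 0,"ry": 0,"rz": 0,"grip": 1},{"x": 0,"y": 0,"z": 0.15,"rx": 0,"ry": 0,"rz": 0,"grip": 1},{"x": 0,"y": 0,"z": 0.15,"rx": 0,"ry": 0,"rz": 0,"grip": 1},{"x": 0,"y": 0,"z": 0.15,"rx": 0,"ry": 0,"rz": 0,"grip": 1}]'

```text
time_s: 16.9
tool_pos: [0.5312, -0.2363, 0.1925]
orientation: [-0.001, 0.492, 0.871, 0.0]
force: [-1.0, 1.3, 2.2]
finger_gap: 0.253
grasp_force: 51.1
```

```bash
python3 e.py pics/h5.png; python3 - <<'E'
from h import *
t=arm.snapshot("scene"); m=best("cup",t,(224,180))
dm=lambda x:np.vstack([circ([x[0],x[1],z],[0,0,1],.028) for z in(.01,.08)])
if m is not None: print(m.sum(),fit([(t,m)],dm,[.532,-.237],[.01,.01]))
E
```

```text
17.2 [ 0.5312 -0.2363  0.1925] [-0.001  0.492  0.871  0.   ] [-1.5  0.4  1.4]
[array([415.5, 191. ]), array([408.2, 194.6])] [408.8 194.2]
[array([220.1, 147. ]), array([222.8, 172.4])] [222.4 170.3]
cm [-0.03  0.01 -0.  ] deg [ 0.  -0.1  0.1]
697.0 (array([ 0.53136202, -0.23628109]), np.float64(0.05975061655044556))
```

Force is about 3.5–4 N, the plunger is about 6.5 mm in, and the cup is unmoved and centred under the gauge. Handing in.

```bash
python3 -c "
from bench import arm
print(arm.hand_in())"
```

```text
the job is handed in; nothing more can be done
None
```

The job is handed in (no verdict came back): the cup is mouth down over the peg and released, and the gauge is held upright with its tip at the marked ring, pressing about 3.5–4 N with the plunger about half way in, by force and height readings since I had no picture views left to check the final contact.

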